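Shut off the kitchen water with the T-key

ROBOT

A 6-joint arm with a two-finger parallel gripper is mounted at the origin on the work surface. World frame = base frame: x ahead of the robot, y to its left, z up, the work surface at z = 0. Lengths are in m, angles in rad, forces in N, time in s.
With the tool pointing down it reaches from about 0.375 to 0.9 m from the base axis. Payload 3.1 kg.
Tool frame: the origin (TCP) lies at the very end of the fingers, on their centre line; the grasp point (between the pads) lies 19 mm behind it; z points along the fingers, y is the line along which they close (so a half turn about z gives the same grasp; the last joint's range is limited). The gripper opens to 85 mm and grips with 20 to 120 N. Pads are 22 mm wide; open, the fingers measure 114 mm over their backs; the gripper's body (76 mm by 85 mm) begins 54 mm behind the grasp point. The pads swing forward as they close: fully open they stand 13 mm farther back than shut.
Start: joints at [0.949, 0.527, 1.433, -0, 1.181, -0.178], TCP at [0.268, 0.564, 0.231] pointing down, gripper open.
Joint ranges: [-3.08, 3.08], [-0.75, 2.2], [0.22, 2.44], [-1.43, 4.57], [0, 2.65], [-2.85, 2.85]. Speed limits (rad/s): [2.79, 2.79, 3.14, 3.14, 3.14, 3.14].

INTERFACE

Orientations are given as a unit quaternion [x, y, z, w].
In Python, from station import manip gives the robot as it stands.
- The arm moves only by the shell command python3 -m handwheel 'ROWS' [FORCE]. ROWS is JSON, a list of rows, each a list of 7 numbers: the shift along the world's x, y, z in mm, then the turn, a rotation vector about the world's x, y, z in degrees, then the opening, from 0 (shut) to 1 (fully open). A call has exactly 10 rows; each row shifts and turns the commanded pose from where the row before left it; what a row does not reach is not made up. A row lasts 1/8 s, in which the tool goes at most 62.5 mm and 10.7 degrees, less where a joint would pass 70% of its speed; a pose out of reach is approached as far as the arm can. A call is refused whole if a number of a shift passes 62.5 or a number of a turn 10.7, either way. A call with a gripper value outside its range is refused whole. The fingers move at their own pace and stop on an object; FORCE is the grip in N (left out, the last holds). Time passes only in rows, so rows that do not move let the fingers close, or fill a call up. It gives the time, the measured TCP pose, the force, the opening and the grip force at its end, in the units of the state.
- manip.sense(): the state, without advancing time (a new reading comes with each control period).
- manip.snapshot(name): name is "scene" or "top" or "wrist"; returns the picture (420x560x3 uint8, red, green, blue); there is no depth.
- manip.get_calibration(name): a dict with "K" (3x3 intrinsics, pixels), "k1" (the pictures are not rectified: a ray, as slopes to the right and down, at radius r is drawn at 1 + k1 r^2 times it, then the intrinsics apply), "rvec" (rotation vector, rad) and "tvec" (3), from world to camera coordinates, as OpenCV has them. Camera axes: x right, y down, z forward; pixel columns grow to the right and rows downward; lengths in m; the calibration is good to about 2 mm. A picture is of the moment at which its call begins: read the wrist's pose just before it. get_calibration takes no time and is no camera call; for the wrist camera it gives the pose at the moment of the call.
- manip.sign_off(): hands the job in; it is judged then, once.
The state is a dict: "t": time; "q": joint angles; "qd": joint speeds; "tau": joint torques, N m; "tcp_pos": TCP position; "tool_rot": TCP orientation; "force": force on the tool from outside, world axes, zero at the start; "ft_torque": the same for the moment, N m; "finger_gap": opening from 0.0 (shut) to 1.0 (fully open); "gripper_force": force on a finger pad.
Only numpy, scipy, OpenCV 4.12 (cv2) and the standard library are available. Lean on these libraries where they do the work, as an engineer would, in place of code of your own. Each camera call takes 0.05 s, during which the arm holds its last target. There are 200 camera calls.

TASK

The kitchen tap is to be changed, so shut off the flat's water: take the T-key out of its pocket in the grey caddy, lower it down the sleeve in the pipe box, feel with light pressure until its socket drops fully home over the valve's square stem, and turn it clockwise until the valve is fully shut, without forcing it against its stop. Then draw the key out and set it down gently, standing in its caddy pocket again, and leave everything else undisturbed.

Things in the scene. Friction and masses are not known exactly. Their poses are not given: they have to be found in the camera images.
- pipe_box: fixed light-grey laminate pipe boxing, 180 mm (x) by 220 mm (y), 120 mm high, two yellow pipe tails at its back; origin at the centre of its underside, z up. A round sleeve (fixed, smooth white plastic tube, 43 mm bore) runs straight down through its middle; a steel ring trims the mouth. A loose steel sleeve cap (56 mm wide, 16 mm high) lies on its top to one side.
- sleeve_mouth (a point): centre of the sleeve's mouth, level with the top of the pipe box (120 mm above the shelf). The mouth flares: 58 mm wide at the top, narrowing to the 43 mm bore 12 mm down.
- sleeve_floor (a point): on the sleeve's axis, on top of the brass valve bonnet where the foot of a fully seated key rests: 106 mm below the mouth, 14 mm above the shelf.
- stem_top (a point): centre of the top of the valve's brass stem, 81 mm below the sleeve's mouth: 20 mm square, 25 mm tall, flat top, sharp edges. Which way its sides face is not given (this frame is the pipe box's) and differs every time. Off the square, or over 1 mm off centre, the key stops on this top, 25 mm short of its seat. Pressing on it with more than about 30 N harms it.
- stem (a joint): turn of the valve stem, rad: 0 = open, 1.57 = fully shut (hard stop), growing clockwise from above; starts at 0.2 to 0.5. Drag about 0.10 N m; stays where left. At the stop the twist climbs steeply (some 0.2 N m per 0.025 rad more of the wrist); over about 0.3 N m strains the valve. The value does not tell how the square faces: the valve body is fitted at any angle.
- caddy: fixed grey plastic caddy, 120 mm (x) by 250 mm (y), origin at the centre of its underside, z up. In its middle a square upright pocket (51 mm wide inside, 3 mm walls, rim 105 mm above the shelf) holds the T-key; at +y a closed flip-top compartment (76 mm high), at -y an open tray (60 mm high) with a green soap bar lying in it.
- pocket_floor (a point): centre of the floor of the caddy's key pocket, 5 mm above the shelf; 100 mm below the pocket's rim.
- t_key: loose steel T-key, about 0.42 kg, 194 mm tall; origin at the centre of its foot, z up along its rod, x along its cross bar. It starts standing upright in the caddy's pocket.
- key_bar (a point): middle of the key's cross bar, the place to grip it: bar 100 mm long (along x), 14 mm thick (y), 18 mm high (z), red grips on its ends outside the middle 42 mm; 185 mm above the key's foot. Below the bar runs a rod 12 mm thick.
- key_foot (a point): centre of the key's foot: the open end of its socket. Socket head 32 mm across its flats and at most 40 mm across, 42 mm tall; square hole 22 mm wide and 30 mm deep, its sides along the key's x and y (so it fits the 20 mm stem at every quarter turn, with about 0.1 rad and 1 mm of play either way; in the sleeve the head has 1 to 2 mm of play all round).
Mind the look-alikes: they are no part of the job. Leave any pink or purple look-alike of the t_key alone.

How it is judged:
By the outcome, as a careful person would: the job done as asked, in the order asked, and still so for the second after the job is handed in, with the robot touching nothing.
It also fails if it takes over 72 s, if anything falls off the work surface, if the arm or the gripper's body presses on something with over 40 N, if the wrist force passes 120 N, or if a joint passes its speed limit or range.

## Working session

There is one attempt and no reset: what is moved stays moved. The work goes in short steps, Python scripts to look and compute and a shell command to move; the robot and the scene stay as the last step left them, time stands still between calls to the robot, and variables do not carry over. Pictures are saved under pics/ and viewed, at most 10 in all, crops included, and the job is handed in when it is done.

```bash
ls; mkdir -p pics
python3 - <<'E'
from station import manip
import cv2, numpy as np
s=manip.sense(); print({k:np.round(v,3) for k,v in s.items()})
ims=[]
for n in("scene","top","wrist"):
    im=manip.snapshot(n)[:,:,::-1]; cv2.imwrite(f"pics/{n}0.png",im)
    c=manip.get_calibration(n); print(n,np.round(c["K"],1).tolist(),c["k1"],np.round(c["rvec"],3),np.round(c["tvec"],3))
E
```

```text
pics
{'t': np.float64(0.0), 'q': array([ 0.948,  0.528,  1.434,  0.   ,  1.181, -0.178]), 'qd': array([ 0.   , -0.   , -0.001, -0.   , -0.   , -0.   ]), 'tau': array([ 1.0000e-03, -4.4236e+01, -1.7802e+01, -0.0000e+00,  8.0000e-03,
       -0.0000e+00]), 'tcp_pos': array([0.268, 0.564, 0.23 ]), 'tool_rot': array([ 0.22 ,  0.975, -0.001, -0.   ]), 'force': array([ 0.36 , -1.413,  0.389]), 'ft_torque': array([-0.013,  0.01 , -0.033]), 'gripper_force': np.float64(0.0), 'finger_gap': np.float64(1.002)}
scene [[484.5, 0.0, 279.9], [0.0, 484.5, 211.3], [0.0, 0.0, 1.0]] -0.04412945967434898 [ 2.173  1.091 -0.404] [-0.333 -0.156  1.36 ]
top [[448.3, 0.0, 278.5], [0.0, 448.3, 207.9], [0.0, 0.0, 1.0]] -0.1255453727431937 [ 2.194 -2.211  0.068] [0.076 0.472 1.098]
wrist [[324.7, 0.0, 282.3], [0.0, 324.7, 205.3], [0.0, 0.0, 1.0]] -0.06842948484623375 [-2.411 -1.525 -0.248] [-0.623 -0.043  0.383]
```

View pics/top0.png

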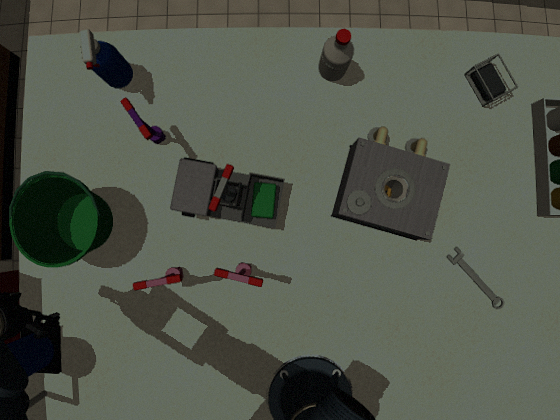

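View pics/scene0.png

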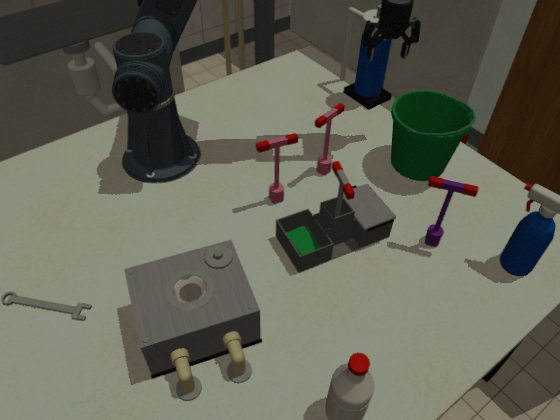

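The top view shows the T-key in the caddy with its bar ends at about (227,170) and (214,204), and the box mouth at about (394,187). In the scene view the key bar is at about (344,180) and the mouth at about (190,291). The pink and purple look-alikes stand to the sides.

```bash
cat > h.py <<'E'
import cv2, numpy as np
from scipy.optimize import least_squares
from scipy.spatial.transform import Rotation as R
def cal(c): return np.array(c["K"]),c["k1"],np.array(c["rvec"],float).ravel(),np.array(c["tvec"],float).ravel()
def proj(c,X):
    K,k,r,t=cal(c); return cv2.projectPoints(np.atleast_2d(np.float64(X)),r,t,K,np.array([k,0,0,0.]))[0][:,0]
def ray(c,uv):
    K,k,r,t=cal(c); n=cv2.undistortPoints(np.float64(uv).reshape(-1,1,2),K,np.array([k,0,0,0.]))[:,0]
    M=cv2.Rodrigues(r)[0]; return -M.T@t,np.c_[n,np.ones(len(n))]@M
def onz(c,uv,z):
    o,d=ray(c,uv); return o+d*((z-o[2])/d[:,2])[:,None]
def tri(obs):
    f=lambda X:np.concatenate([proj(c,X)[0]-uv for c,uv in obs])
    s=least_squares(f,[.5,0,.1]); return s.x,np.abs(s.fun).max()
def red(im,roi):   # im RGB; blobs of saturated red in roi x0,y0,x1,y1
    x0,y0,x1,y1=roi; h=cv2.cvtColor(im[y0:y1,x0:x1],cv2.COLOR_RGB2HSV)
    m=(((h[...,0]<6)|(h[...,0]>174))&(h[...,1]>170)&(h[...,2]>70)).astype(np.uint8)
    n,l,st,ce=cv2.connectedComponentsWithStats(m)
    return [(st[i,4],*(np.round(ce[i]+[x0,y0],1))) for i in range(1,n) if st[i,4]>8]
E
python3 - <<'E'
from h import *
from station import manip
T,S=manip.get_calibration("top"),manip.get_calibration("scene")
t=cv2.imread("pics/top0.png")[:,:,::-1]; s=cv2.imread("pics/scene0.png")[:,:,::-1]
print(red(t,(195,155,245,220)),red(s,(325,155,362,205)))
print("mouth",tri([(T,(394.5,187)),(S,(190,291))]))
print("top pipe",onz(T,[(394.5,187)],.12),onz(S,[(190,291)],.12))
print("box top corners",onz(T,[(357,138),(450,162),(430,241),(334,214)],.12))
E
```

```text
[(np.int32(84), np.float64(227.0), np.float64(170.9)), (np.int32(85), np.float64(213.5), np.float64(203.3))] [(np.int32(54), np.float64(336.6), np.float64(165.6)), (np.int32(75), np.float64(348.5), np.float64(188.5))]
mouth (array([ 0.51394425, -0.18976285,  0.11474785]), np.float64(0.19067672291845383))
top pipe [[ 0.51316042 -0.18874693  0.12      ]] [[ 0.51759398 -0.19075248  0.12      ]]
box top corners [[ 0.62521446 -0.10520394  0.12      ]
 [ 0.57055078 -0.32125012  0.12      ]
 [ 0.39006072 -0.26873631  0.12      ]
 [ 0.45316361 -0.04985934  0.12      ]]
```

Run:
```python
from h import *
from station import manip
T,S=manip.get_calibration("top"),manip.get_calibration("scene")
a,ea=tri([(T,(227,170.9)),(S,(348.5,188.5))]); b,eb=tri([(T,(213.5,203.3)),(S,(336.6,165.6))])
print(a,ea,b,eb,(a+b)/2,np.linalg.norm(a-b)); d=a-b
print("bar yaw",np.degrees(np.arctan2(d[1],d[0])))
s=manip.sense(); M=R.from_quat(s["tool_rot"]).as_matrix(); print(M.round(3), "tool y yaw",np.degrees(np.arctan2(M[1,1],M[0,1])))
c=manip.get_calibration("wrist"); K,k,r,t=cal(c); Rc=cv2.Rodrigues(r)[0]
print("cam in tool",M.T@(-Rc.T@t-s["tcp_pos"]), "cam axis in tool",M.T@Rc.T)
```

```text
[0.54149098 0.18120951 0.19622824] 0.021924043168269236 [0.47417496 0.20881284 0.19655934] 0.24847190482165615 [0.50783297 0.19501118 0.19639379] 0.07275644328209527
bar yaw -22.296368923215606
[[-0.903  0.429 -0.001]
 [ 0.429  0.903 -0.001]
 [ 0.    -0.002 -1.   ]] tool y yaw 64.568270080976
cam in tool [ 0.08243937 -0.00091049 -0.14356771] cam axis in tool [[ 3.72145721e-04 -9.46852837e-01 -3.21666858e-01]
 [ 9.99999033e-01  7.83286042e-04 -1.14873896e-03]
 [ 1.33964390e-03 -3.21666119e-01  9.46852213e-01]]
```

Run:
```python
from h import *
from station import manip
s=manip.sense(); M=R.from_quat(s["tool_rot"]).as_matrix()
c=manip.get_calibration("wrist"); K,k,r,t=cal(c); Rc=cv2.Rodrigues(r)[0]
o=M.T@(-Rc.T@t-s["tcp_pos"]); ax=Rc[2]
v=np.cross(ax,[0,0,-1]); v*=np.arcsin(np.linalg.norm(v))/np.linalg.norm(v)
N=R.from_rotvec(v).as_matrix()@M
tcp=np.array([.515,-.19,.33])-N@o
print("rot deg",np.degrees(v),"tcp",tcp,"delta",(tcp-s["tcp_pos"])*1000)
```

```text
rot deg [ 8.19158516 16.86141798  0.        ] tcp [ 0.54426013 -0.20269598  0.16754563] delta [ 276.24016893 -766.7157986   -63.02114742]
```

```bash
python3 -m handwheel '[[0,0,50,0,0,0,1],[0,0,50,0,0,0,1],[17,-48,0,0,0,0,1],[17,-48,0,0,0,0,1],[17,-48,0,0,0,0,1],[17,-48,0,0,0,0,1],[17,-48,0,0,0,0,1],[17,-48,0,0,0,0,1],[17,-48,0,0,0,0,1],[17,-48,0,0,0,0,1]]' && python3 -m handwheel '[[14,-48,0,0,0,0,1],[14,-48,0,0,0,0,1],[14,-48,0,0,0,0,1],[14,-48,0,2,4.2,0,1],[14,-48,-27,2,4.2,0,1],[14,-48,-27,2,4.2,0,1],[14,-48,-27,2,4.2,0,1],[14,-16,-27,0,0,0,1],[14,-16,-27,0,0,0,1],[14,-16,-27,0,0,0,1]]'
python3 - <<'E'
from h import *
from station import manip
import pickle
s=manip.sense(); c=manip.get_calibration("wrist"); im=manip.snapshot("wrist")
pickle.dump((s,c),open("w1.pkl","wb")); cv2.imwrite("pics/w1.png",im[:,:,::-1])
u,v=proj(c,[.515,-.19,.08])[0].round().astype(int); print(u,v,s["tcp_pos"])
o=im[max(0,v-75):v+75,max(0,u-100):u+100,::-1]; o=cv2.resize(o,None,fx=4,fy=4,interpolation=cv2.INTER_CUBIC)
o=np.clip(o.astype(float)*1.6,0,255).astype(np.uint8); cv2.imwrite("pics/w1c.png",o)
E
```

```text
t: 1.4
tcp_pos: [0.4045, 0.1789, 0.3313]
tool_rot: [0.22, 0.976, 0.0, 0.0]
force: [0.9, -0.2, 0.7]
finger_gap: 0.998
gripper_force: 0.0
t: 2.65
tcp_pos: [0.5445, -0.2042, 0.1678]
tool_rot: [0.217, 0.963, 0.036, -0.158]
force: [0.1, -0.3, 0.1]
finger_gap: 0.999
gripper_force: 0.0
284 204 [ 0.54452095 -0.20421943  0.16784295]
```

View pics/w1c.png

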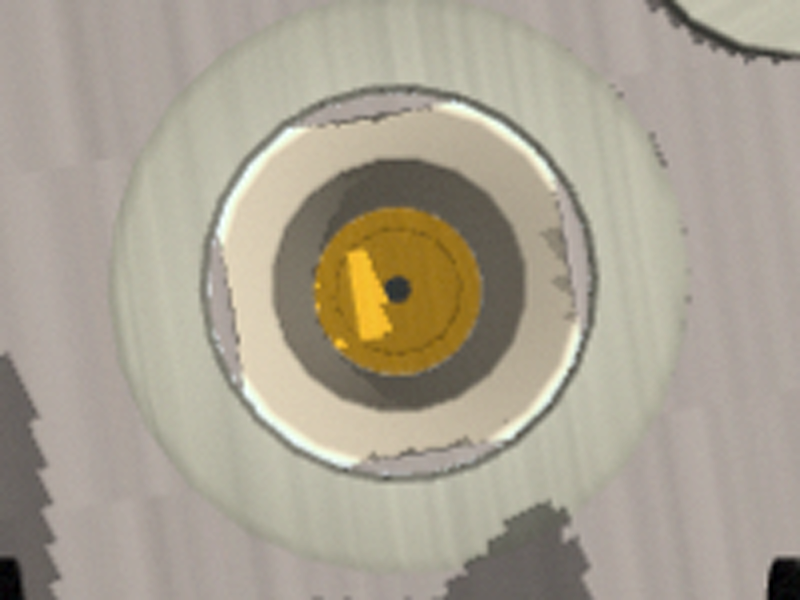

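The crop looks down the sleeve. The mouth outline is centred near (401,281), the bore near (400,284), and the stem's centre dot is at (397,290). A sunlit strip marks one side of the square, from (347,252) to (362,340).

Run:
```python
from h import *
import pickle
from station import manip
s,c=pickle.load(open("w1.pkl","rb"))
f=lambda x,y:(184+(x+.5)/4-.5,129+(y+.5)/4-.5)
for n,p,z in(("ring",(398,284),.12),("mouth",(401,281),.12),("bore",(400,284),.108),("stem",(397.5,290),.039),("bonnet",(398.5,291),.014)): print(n,onz(c,[f(*p)],z)[0]*1000)
a,b=onz(c,[f(347,252),f(362,340)],.039); d=b-a
print("side mm",np.linalg.norm(d)*1e3,"yaw",np.degrees(np.arctan2(d[1],d[0])))
im=cv2.imread("pics/w1.png")[172:228,252:312].astype(float)
T=manip.get_calibration("top"); print("top ring", onz(T,[(394.5,187)],.12))
o=np.clip((im-40)*3 if 0 else 0*im,0,255)
g=im[...,2]; m=(im[...,0]<60)&(g>60); lo,hi=np.percentile(g[m],[2,85]); print(lo,hi)
o=cv2.resize(np.clip((g-lo)/(hi-lo)*255,0,255).astype(np.uint8),None,fx=10,fy=10,interpolation=cv2.INTER_NEAREST); cv2.imwrite("pics/w1d.png",o)
```

```text
ring [ 511.99122471 -189.42910207  120.        ]
mouth [ 511.7610653  -188.78128971  120.        ]
bore [ 511.97705665 -189.02230629  108.        ]
stem [ 512.06993059 -189.45097866   39.        ]
bonnet [ 512.1586746  -189.19088807   14.        ]
side mm 20.035776415055814 yaw -15.767077923840613
top ring [[ 0.51316042 -0.18874693  0.12      ]]
61.0 101.0
```

View pics/w1d.png

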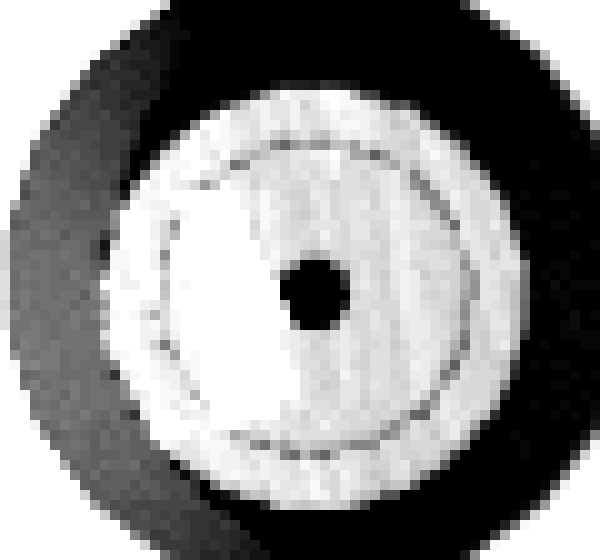

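```bash
python3 -m handwheel '[[0,0,50,-2,-4.2,0,1],[0,0,50,-2,-4.2,0,1],[-4,50,22,-2,-4.2,0,1],[-4,50,0,-2,-4.2,0,1],[-4,50,0,0,0,0,1],[-4,50,0,0,0,0,1],[-5,50,0,0,0,0,1],[-5,50,0,0,0,1,1],[-5,50,0,0,0,1,1],[-5,50,0,0,0,1,1]]'
python3 - <<'E'
from h import *
from station import manip
import pickle
s=manip.sense(); c=manip.get_calibration("wrist"); im=manip.snapshot("wrist")
pickle.dump((s,c),open("w2.pkl","wb")); cv2.imwrite("pics/w2.png",im[:,:,::-1])
print(proj(c,[[.5415,.1812,.196],[.474,.209,.196]]),R.from_quat(s["tool_rot"]).as_matrix().round(3),s["tcp_pos"]); print(red(im,(0,0,560,420)))
E
```

```text
t: 3.95
tcp_pos: [0.5075, 0.1981, 0.2915]
tool_rot: [0.194, 0.981, -0.0, -0.0]
force: [1.3, -0.3, 0.4]
finger_gap: 0.999
gripper_force: 0.0
[[280.52130165 250.67262868]
 [280.36881775 162.31499607]] [[-0.925  0.381 -0.   ]
 [ 0.381  0.925 -0.   ]
 [ 0.    -0.    -1.   ]] [0.50746039 0.19807961 0.29153236]
[(np.int32(325), np.float64(74.0), np.float64(4.0)), (np.int32(767), np.float64(280.4), np.float64(165.2)), (np.int32(576), np.float64(280.0), np.float64(253.7)), (np.int32(468), np.float64(505.6), np.float64(263.4)), (np.int32(246), np.float64(552.9), np.float64(298.9))]
```

View pics/w2.png

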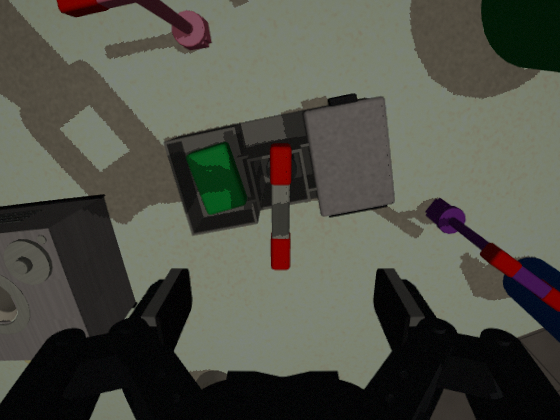

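The wrist view shows the key bar upright at column 280, with the red grips centred near rows 165 and 254 and the grey middle at about rows 187–237. The bar is square to the fingers.

Run:
```python
from h import *
import pickle
from station import manip
s,c=pickle.load(open("w2.pkl","rb"))
im=cv2.imread("pics/w2.png").astype(float)
p=im[:,277:284].mean(1); d=p[:,2]-p[:,1]
print([(y,int(d[y])) for y in list(range(140,156))+list(range(180,192))+list(range(230,242))+list(range(264,274))])
T,S=manip.get_calibration("top"),manip.get_calibration("scene")
a,ea=tri([(T,(227,170.9)),(S,(348.5,188.5)),(c,(280,253.7))]); b,eb=tri([(T,(213.5,203.3)),(S,(336.6,165.6)),(c,(280.4,165.2))]);print(a,b,ea,eb)
m=im[...,2]-im[...,1]>60
for y0,y1 in((150,180),(242,265)):
    print([ (np.flatnonzero(m[y,250:310])+250)[[0,-1]].mean() for y in range(y0,y1,5)])
```

```text
[(140, 0), (141, 0), (142, 1), (143, 33), (144, 45), (145, 50), (146, 66), (147, 100), (148, 112), (149, 120), (150, 123), (151, 123), (152, 121), (153, 122), (154, 122), (155, 120), (180, 124), (181, 124), (182, 122), (183, 118), (184, 88), (185, 32), (186, 1), (187, 0), (188, 1), (189, 1), (190, 0), (191, 1), (230, 0), (231, 0), (232, 0), (233, 0), (234, 1), (235, 1), (236, 0), (237, 1), (238, 19), (239, 109), (240, 119), (241, 122), (264, 124), (265, 124), (266, 124), (267, 123), (268, 119), (269, 70), (270, 17), (271, -4), (272, -5), (273, -6)]
[0.54251757 0.18029856 0.19844052] [0.47542681 0.20833544 0.19805749] 0.6233170797700325 0.5416688936982723
[np.float64(280.0), np.float64(280.5), np.float64(280.0), np.float64(280.5), np.float64(280.5), np.float64(280.5)]
[np.float64(280.0), np.float64(280.0), np.float64(280.0), np.float64(280.0), np.float64(280.0)]
```

Run:
```python
from h import *
import pickle
s,c=pickle.load(open("w2.pkl","rb"))
P=onz(c,[(280.3,146.6),(280.2,184.6),(280.1,238.4),(280,269.1)],.198)
print(P, np.linalg.norm(np.diff(P,axis=0),axis=1),(P[1]+P[2])/2,(P[0]+P[3])/2)
d=P[3]-P[0];print(np.degrees(np.arctan2(d[1],d[0])))
M=R.from_quat(s["tool_rot"]).as_matrix();print(np.degrees(np.arctan2(M[1,1],M[0,1])))
```

```text
[[0.46290385 0.21355145 0.198     ]
 [0.48933206 0.20253355 0.198     ]
 [0.53037182 0.18545409 0.198     ]
 [0.55610583 0.17470259 0.198     ]] [0.02863293 0.04445188 0.02788967] [0.50985194 0.19399382 0.198     ] [0.50950484 0.19412702 0.198     ]
-22.62756577227718
67.60692303879962
```

```bash
python3 -m handwheel '[[1,-2,-20,0,0,0,1],[1,-2,-25,0,0,0,1],[0,0,-25,0,0,0,1],[0,0,-25,0,0,0,1],[0,0,-15,0,0,0,1],[0,0,-10,0,0,0,1],[0,0,0,0,0,0,1],[0,0,0,0,0,0,0],[0,0,0,0,0,0,0],[0,0,0,0,0,0,0]]' 90 && python3 -m handwheel '[[0,0,0,0,0,0,0],[0,0,0,0,0,0,0],[0,0,0,0,0,0,0],[0,0,5,0,0,0,0],[0,0,10,0,0,0,0],[0,0,20,0,0,0,0],[0,0,25,0,0,0,0],[0,0,30,0,0,0,0],[0,0,30,0,0,0,0],[0,0,20,0,0,0,0]]'
```

```text
t: 5.25
tcp_pos: [0.5106, 0.1925, 0.1718]
tool_rot: [0.194, 0.981, 0.0, 0.0]
force: [0.2, -0.0, -0.3]
finger_gap: 0.379
gripper_force: 0.0
t: 6.5
tcp_pos: [0.5102, 0.1923, 0.3129]
tool_rot: [0.194, 0.981, 0.0, 0.0]
force: [0.2, 0.7, -3.8]
finger_gap: 0.144
gripper_force: 87.9
```

Run:
```python
from h import *
from station import manip
s=manip.sense(); c=manip.get_calibration("wrist"); im=manip.snapshot("wrist"); sc=manip.snapshot("scene"); tp=manip.snapshot("top")
C,S=manip.get_calibration("scene"),manip.get_calibration("scene")
M=R.from_quat(s["tool_rot"]).as_matrix(); t=s["tcp_pos"]; print(t, s["force"])
b=t+[0,0,.019]; print("bar",proj(c,b),proj(S,b),"foot",proj(c,b-[0,0,.185]),proj(S,b-[0,0,.185]))
cv2.imwrite("pics/w3.png",im[:,:,::-1]); 
u,v=proj(S,b-[0,0,.09])[0].astype(int); cr=sc[v-70:v+80,u-70:u+70,::-1]
o=np.hstack([cv2.resize(im[:,150:410,::-1],None,fx=1.4,fy=1.4),cv2.resize(np.clip(cr*1.5,0,255).astype(np.uint8),(433,588))[:588]]) 
cv2.imwrite("pics/w3c.png",o); print(o.shape,u,v)
p=im[:,277:284].astype(float).mean(1); d=p[:,0]-p[:,1]; e=np.flatnonzero(np.diff((d>60).astype(int))); print(e)
```

```text
[0.51017357 0.19234929 0.31285338] [ 0.15357656  0.72218868 -3.75522074]
bar [[284.68002878 290.40459006]] [[350.37190265 126.18099447]] foot [[283.57187835 183.37595996]] [[339.79134018 194.42576022]]
(588, 797, 3) 344 161
[179 252 340 376]
```

View pics/w3c.png

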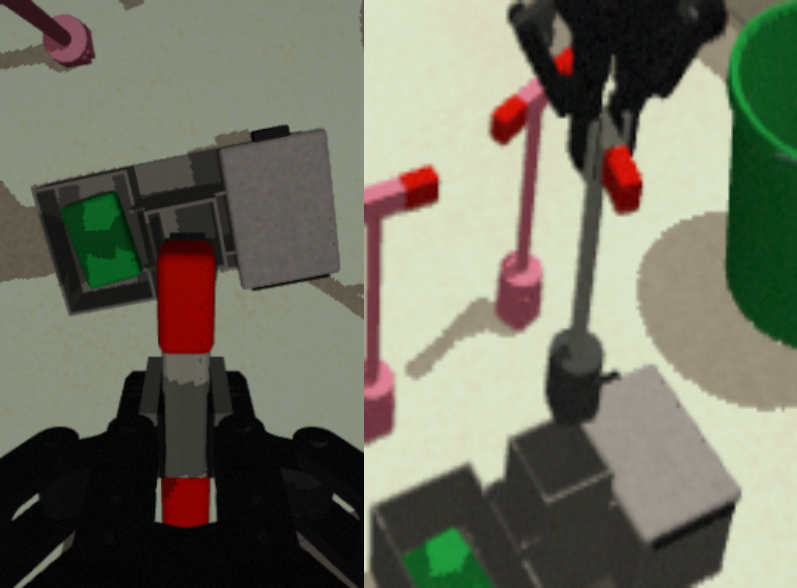

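The key hangs upright in the gripper and clear of the pocket. In the wrist image the bar's red/grey edges are at rows 252 and 340.

Run:
```python
from h import *
from station import manip
s=manip.sense(); c=manip.get_calibration("wrist"); im=cv2.imread("pics/w3.png").astype(float)
M=R.from_quat(s["tool_rot"]).as_matrix(); t=s["tcp_pos"]
for h in(.026,.028,.030):
    P=(onz(c,[(283,252.5),(283,340.5),(283,376.5)],t[2]+h)-t)@M*1000
    print(h,P[:,0],P[:,0][0]-P[:,0][1],(P[0,0]+P[1,0])/2, "by far end", P[2,0]+50)
m=im[...,2]-im[...,1]>60
for y in(200,230,250,345,350,355,360): e=np.flatnonzero(m[y,230:330])+230; P=(onz(c,[(e[0]-.5,y),(e[-1]+.5,y)],t[2]+.028)-t)@M*1000; print(y,e[0],e[-1],P[:,:2].round(1).tolist())
```

```text
0.026 [ 22.46970301 -22.01094315 -43.85395113] 44.48064616852401 0.22937992977631794 by far end 6.14604887460019
0.028 [ 23.49145002 -20.23172073 -41.70275699] 43.72317074158101 1.6298646443575677 by far end 8.2972430075109
0.03 [ 24.51319702 -18.4524983  -39.55156286] 42.965695314638054 3.0303493589387376 by far end 10.448437140421525
200 262 302 [[45.3, -8.8], [45.3, 6.5]]
230 263 302 [[33.2, -8.7], [33.2, 6.7]]
250 266 299 [[24.6, -7.7], [24.6, 5.7]]
345 266 299 [[-22.8, -8.6], [-22.8, 6.6]]
350 266 298 [[-25.7, -8.6], [-25.7, 6.3]]
355 266 298 [[-28.6, -8.7], [-28.6, 6.3]]
360 266 298 [[-31.6, -8.7], [-31.6, 6.4]]
```

```bash
python3 -m handwheel '[[0,0,20,0,0,0.6,0],[0,-30,0,0,0,0.6,0],[1,-44,0,0,0,0.6,0],[1,-46,0,0,0,0.7,0],[1,-46,0,0,0,0.7,0],[0.5,-46,0,0,0,0.7,0],[0,-46,0,0,0,0.7,0],[0,-46,0,0,0,0.7,0],[0,-46,0,0,0,0.7,0],[0,-31,0,0,0,0.6,0]]' && python3 -m handwheel '[[0,0,0,0,0,0,0],[0,0,-8,0,0,0,0],[0,0,-10,0,0,0,0],[0,0,-12,0,0,0,0],[0,0,-5,0,0,0,0],[0,0,0,0,0,0,0],[0,0,0,0,0,0,0],[0,0,0,0,0,0,0],[0,0,0,0,0,0,0],[0,0,0,0,0,0,0]]'
python3 - <<'E'
from h import *
from station import manip
s=manip.sense();M=R.from_quat(s["tool_rot"]).as_matrix(); t=s["tcp_pos"]; print(t*1000,np.degrees(np.arctan2(M[1,1],M[0,1])),s["force"],s["ft_torque"])
c=manip.get_calibration("wrist"); im=manip.snapshot("wrist")
k=t+M@[.0013,0,0]; S=manip.get_calibration("scene");sc=manip.snapshot("scene")
print("key err mm",(k-[.5125,-.1885,0])[:2]*1000)
cr=sc[150:350,90:290,::-1]
o=np.hstack([cv2.resize(im[:,80:480,::-1],(571,600)),cv2.resize(cr,(229,600))]); o=np.hstack([cv2.resize(im[100:340,200:360,::-1],(400,600)),cv2.resize(sc[170:330,130:236,::-1],(400,600))]); cv2.imwrite("pics/w4.png",np.clip(o*1.5,0,255).astype(np.uint8))
E
```

```text
t: 7.9
tcp_pos: [0.5127, -0.1903, 0.3294]
tool_rot: [0.138, 0.99, 0.001, -0.002]
force: [1.7, 1.0, -3.5]
finger_gap: 0.145
gripper_force: 88.1
t: 9.15
tcp_pos: [0.5139, -0.1886, 0.2965]
tool_rot: [0.138, 0.99, -0.0, 0.0]
force: [0.5, 0.3, -4.7]
finger_gap: 0.151
gripper_force: 88.1
[ 513.87277885 -188.62632677  296.48911128] 74.16718580898245 [ 0.50132021  0.26460339 -4.67094536] [-0.10346904 -0.00542693 -0.01915657]
key err mm [0.12209847 0.22835384]
```

View pics/w4.png

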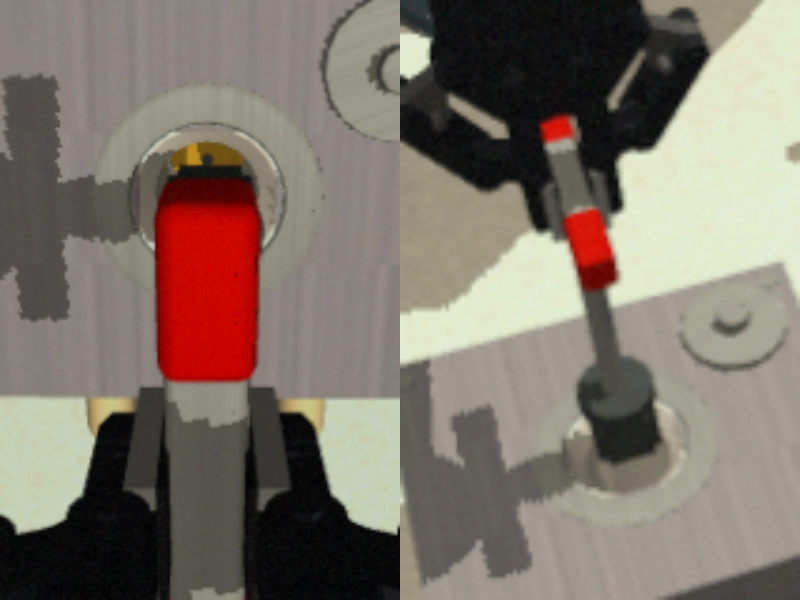

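The key hangs upright over the flared mouth and centred on it, with the cap clear to one side. I'll lower it into the bore next.

```bash
python3 -m handwheel '[[0,0,-4,0,0,0,0],[0,0,-4,0,0,0,0],[0,0,-4,0,0,0,0],[0,0,-4,0,0,0,0],[0,0,-4,0,0,0,0],[0,0,-4,0,0,0,0],[0,0,-4,0,0,0,0],[0,0,-4,0,0,0,0],[0,0,0,0,0,0,0],[0,0,0,0,0,0,0]]'
cat > st.py <<'E'
from h import *
from station import manip
s=manip.sense();M=R.from_quat(s["tool_rot"]).as_matrix(); t=s["tcp_pos"]
print("t %.2f"%s["t"],"tcp",(t*1000).round(1),"yaw %.2f"%np.degrees(np.arctan2(M[1,1],M[0,1])),"F",s["force"].round(1),"Tq",s["ft_torque"].round(3),"q6 %.2f"%s["q"][5])
E
python3 st.py
```

```text
t: 10.5
tcp_pos: [0.5139, -0.1886, 0.2644]
tool_rot: [0.138, 0.99, -0.0, 0.0]
force: [0.7, -0.3, -4.3]
finger_gap: 0.147
gripper_force: 88.1
t 10.50 tcp [ 513.9 -188.6  264.4] yaw 74.17 F [ 0.7 -0.3 -4.3] Tq [-0.019 -0.111  0.051] q6 -1.85
```

```bash
python3 -m handwheel '[[0,0,-6,0,0,0,0],[0,0,-7,0,0,0,0],[0,0,-7,0,0,0,0],[0,0,-7,0,0,0,0],[0,0,-7,0,0,0,0],[0,0,-7,0,0,0,0],[0,0,-6,0,0,0,0],[0,0,-5,0,0,0,0],[0,0,0,0,0,0,0],[0,0,0,0,0,0,0]]'; python3 st.py;  python3 -m handwheel '[[0,0,-0.5,0,0,0,0],[0,0,-0.5,0,0,0,0],[0,0,-0.5,0,0,0,0],[0,0,-0.5,0,0,0,0],[0,0,-0.5,0,0,0,0],[0,0,-0.5,0,0,0,0],[0,0,-0.5,0,0,0,0],[0,0,-0.5,0,0,0,0],[0,0,0,0,0,0,0],[0,0,0,0,0,0,0]]'; python3 st.py
```

```text
t: 11.75
tcp_pos: [0.514, -0.1886, 0.2125]
tool_rot: [0.138, 0.99, -0.0, 0.0]
force: [-0.2, 1.1, -3.3]
finger_gap: 0.148
gripper_force: 88.2
t 11.75 tcp [ 514.  -188.6  212.5] yaw 74.17 F [-0.2  1.1 -3.3] Tq [-0.088 -0.032 -0.043] q6 -1.85
t: 13.0
tcp_pos: [0.5138, -0.1885, 0.2083]
tool_rot: [0.138, 0.99, 0.0, 0.0]
force: [0.1, -0.7, -3.4]
finger_gap: 0.145
gripper_force: 88.2
t 13.00 tcp [ 513.8 -188.5  208.3] yaw 74.17 F [ 0.1 -0.7 -3.4] Tq [-0.027 -0.042 -0.028] q6 -1.85
```

```bash
python3 -m handwheel '[[0,0,-0.5,0,0,0,0],[0,0,-0.5,0,0,0,0],[0,0,-0.5,0,0,0,0],[0,0,-0.5,0,0,0,0],[0,0,-0.5,0,0,0,0],[0,0,-0.5,0,0,0,0],[0,0,-0.5,0,0,0,0],[0,0,0,0,0,0,0],[0,0,0,0,0,0,0],[0,0,0,0,0,0,0]]'; python3 st.py
```

```text
t: 14.25
tcp_pos: [0.5138, -0.1886, 0.2048]
tool_rot: [0.138, 0.99, -0.0, -0.0]
force: [-0.2, -0.2, -3.7]
finger_gap: 0.145
gripper_force: 88.2
t 14.25 tcp [ 513.8 -188.6  204.8] yaw 74.17 F [-0.2 -0.2 -3.7] Tq [-0.093 -0.023  0.008] q6 -1.85
```

```bash
python3 -m handwheel '[[0,0,-0.4,0,0,0,0],[0,0,-0.4,0,0,0,0],[0,0,-0.4,0,0,0,0],[0,0,-0.4,0,0,0,0],[0,0,-0.4,0,0,0,0],[0,0,-0.4,0,0,0,0],[0,0,-0.4,0,0,0,0],[0,0,0,0,0,0,0],[0,0,0,0,0,0,0],[0,0,0,0,0,0,0]]'; python3 st.py
```

```text
t: 15.5
tcp_pos: [0.5138, -0.1886, 0.202]
tool_rot: [0.138, 0.99, 0.0, -0.0]
force: [-0.6, -1.1, -4.0]
finger_gap: 0.149
gripper_force: 88.2
t 15.50 tcp [ 513.8 -188.6  202. ] yaw 74.17 F [-0.6 -1.1 -4. ] Tq [-0.156  0.024 -0.   ] q6 -1.85
```

```bash
python3 -m handwheel '[[0,0,-1,0,0,0,0],[0,0,-1,0,0,0,0],[0,0,-1,0,0,0,0],[0,0,-1,0,0,0,0],[0,0,-1,0,0,0,0],[0,0,-1,0,0,0,0],[0,0,-1,0,0,0,0],[0,0,-1,0,0,0,0],[0,0,0,0,0,0,0],[0,0,0,0,0,0,0]]'; python3 st.py; python3 -m handwheel '[[0,0,-1.2,0,0,0,0],[0,0,-1.2,0,0,0,0],[0,0,-1.2,0,0,0,0],[0,0,-1.2,0,0,0,0],[0,0,-1.2,0,0,0,0],[0,0,-1.2,0,0,0,0],[0,0,-1.2,0,0,0,0],[0,0,-1.2,0,0,0,0],[0,0,-1,0,0,0,0],[0,0,0,0,0,0,0]]'; python3 st.py
```

```text
t: 16.75
tcp_pos: [0.5138, -0.1885, 0.194]
tool_rot: [0.138, 0.99, 0.0, -0.0]
force: [-0.7, -0.6, -3.0]
finger_gap: 0.146
gripper_force: 88.2
t 16.75 tcp [ 513.8 -188.5  194. ] yaw 74.17 F [-0.7 -0.6 -3. ] Tq [-0.157  0.123 -0.076] q6 -1.85
t: 18.0
tcp_pos: [0.5137, -0.1885, 0.1833]
tool_rot: [0.138, 0.99, 0.0, -0.0]
force: [0.1, 0.1, -3.6]
finger_gap: 0.147
gripper_force: 88.2
t 18.00 tcp [ 513.7 -188.5  183.3] yaw 74.17 F [ 0.1  0.1 -3.6] Tq [-0.119  0.125  0.051] q6 -1.85
```

Dropped home over the stem. I'll feel for the floor.

```bash
python3 -m handwheel '[[0,0,-0.4,0,0,0,0],[0,0,-0.4,0,0,0,0],[0,0,-0.4,0,0,0,0],[0,0,-0.4,0,0,0,0],[0,0,-0.4,0,0,0,0],[0,0,0,0,0,0,0],[0,0,0,0,0,0,0],[0,0,0,0,0,0,0],[0,0,0,0,0,0,0],[0,0,0,0,0,0,0]]'; python3 st.py
```

```text
t: 19.25
tcp_pos: [0.5138, -0.1886, 0.1814]
tool_rot: [0.138, 0.99, -0.0, 0.0]
force: [0.2, -0.2, -4.0]
finger_gap: 0.148
gripper_force: 88.2
t 19.25 tcp [ 513.8 -188.6  181.4] yaw 74.17 F [ 0.2 -0.2 -4. ] Tq [-0.114  0.034  0.139] q6 -1.85
```

```bash
python3 -m handwheel '[[0,0,-0.3,0,0,0,0],[0,0,0,0,0,0,0],[0,0,-0.3,0,0,0,0],[0,0,0,0,0,0,0],[0,0,-0.3,0,0,0,0],[0,0,0,0,0,0,0],[0,0,0,0,0,0,0],[0,0,0,0,0,0,0],[0,0,0,0,0,0,0],[0,0,0,0,0,0,0]]'; python3 st.py
```

```text
t: 20.5
tcp_pos: [0.514, -0.1886, 0.1808]
tool_rot: [0.138, 0.99, -0.0, 0.0]
force: [-0.5, 0.7, 0.7]
finger_gap: 0.151
gripper_force: 88.7
t 20.50 tcp [ 514.  -188.6  180.8] yaw 74.17 F [-0.5  0.7  0.7] Tq [0.    0.114 0.002] q6 -1.85
```

```bash
cat > tq.py <<'E'
from h import *
from station import manip
Ts=[];Fs=[];q=[]
for i in range(5):
    s=manip.sense();Ts.append(s["ft_torque"]);Fs.append(s["force"]);q.append(s["tau"][5]); manip.snapshot("top")
M=R.from_quat(s["tool_rot"]).as_matrix(); t=s["tcp_pos"]
print("t %.2f"%s["t"],"tcp",(t*1000).round(1),"yaw %.2f"%np.degrees(np.arctan2(M[1,1],M[0,1])),"F",np.mean(Fs,0).round(1),"Tq",np.mean(Ts,0).round(3),"tz",np.round(np.array(Ts)[:,2],3),"tau6",np.round(q,3))
E
python3 tq.py
python3 -m handwheel '[[0,0,0,0,0,-2.5,0],[0,-0.1,0,0,0,-2.5,0],[0,0,0,0,0,-2.5,0],[-0.1,-0.1,0,0,0,-2.5,0],[0,0,0,0,0,-2.5,0],[0,-0.1,0,0,0,-2.5,0],[-0.1,-0.1,0,0,0,-2.5,0],[0,0,0,0,0,-2.5,0],[-0.1,-0.1,0,0,0,0,0],[0,0,0,0,0,0,0]]' >/dev/null; python3 tq.py
python3 -m handwheel '[[0,0,0,0,0,-2.5,0],[-0.1,-0.1,0,0,0,-2.5,0],[0,0,0,0,0,-2.5,0],[-0.1,-0.1,0,0,0,-2.5,0],[0,0,0,0,0,-2.5,0],[-0.1,-0.1,0,0,0,-2.5,0],[0,0,0,0,0,-2.5,0],[-0.1,0,0,0,0,-2.5,0],[0,0,0,0,0,0,0],[0,0,0,0,0,0,0]]' >/dev/null; python3 tq.py
```

```text
t 20.70 tcp [ 514.  -188.7  180.7] yaw 74.17 F [-0.5  0.3  1.2] Tq [-0.018  0.133  0.001] tz [ 0.002  0.022 -0.041 -0.011  0.033] tau6 [-0.002 -0.002 -0.002 -0.002 -0.002]
t 22.20 tcp [ 513.7 -189.4  180.7] yaw 54.19 F [-0.5 -1.6  2.4] Tq [-0.445  0.232  0.034] tz [ 0.042  0.038  0.05   0.072 -0.034] tau6 [0.019 0.022 0.025 0.028 0.03 ]
t 23.70 tcp [ 513.2 -189.5  180.7] yaw 34.19 F [-0.8 -2.1  4.1] Tq [-0.582  0.41   0.033] tz [ 0.052  0.041  0.043 -0.009  0.039] tau6 [0.014 0.017 0.019 0.022 0.024]
```

```bash
python3 -m handwheel '[[0,0,0,0,0,-2,0],[-0.1,-0.1,0,0,0,-2,0],[0,0,0,0,0,-2,0],[-0.1,0,0,0,0,-2,0],[0,0,0,0,0,-2,0],[0,0,0,0,0,-2,0],[-0.1,-0.1,0,0,0,-2,0],[0,0,0,0,0,-2,0],[0,0,0,0,0,-1,0],[0,0,0,0,0,-1,0]]' >/dev/null; python3 tq.py
```

```text
t 25.20 tcp [ 512.7 -189.6  180.7] yaw 16.15 F [-1.3 -1.9  5.5] Tq [-0.553  0.52   0.091] tz [0.149 0.069 0.109 0.072 0.055] tau6 [0.051 0.159 0.136 0.101 0.095]
```

```bash
cat > ck.py <<'E'
from station import manip
import numpy as np,sys
from scipy.spatial.transform import Rotation as R
s=manip.sense();M=R.from_quat(s["tool_rot"]).as_matrix(); a=s["tau"][5]
print("t %.2f yaw %.2f tau6 %.3f tz %.3f fz %.1f"%(s["t"],np.degrees(np.arctan2(M[1,1],M[0,1])),a,s["ft_torque"][2],s["force"][2]))
sys.exit(int(a>.15 or s["ft_torque"][2]>.22))
E
python3 -m handwheel '[[0,0,0,0,0,-0.5,0],[-0.1,0,0.1,0,0,-0.5,0],[0,0,0.1,0,0,-0.5,0],[0,0,0,0,0,-0.5,0],[0,0,0,0,0,-0.5,0],[0,0,0,0,0,0,0],[0,0,0,0,0,0,0],[0,0,0,0,0,0,0],[0,0,0,0,0,0,0],[0,0,0,0,0,0,0]]' >/dev/null; python3 ck.py && python3 -m handwheel '[[0,0,0,0,0,-0.2,0],[0,0,0,0,0,-0.2,0],[0,0,0,0,0,-0.2,0],[0,0,0,0,0,-0.2,0],[0,0,0,0,0,-0.2,0],[0,0,0,0,0,0,0],[0,0,0,0,0,0,0],[0,0,0,0,0,0,0],[0,0,0,0,0,0,0],[0,0,0,0,0,0,0]]' >/dev/null; python3 ck.py && python3 -m handwheel '[[0,0,0,0,0,-0.2,0],[0,0,0,0,0,-0.2,0],[0,0,0,0,0,-0.2,0],[0,0,0,0,0,-0.2,0],[0,0,0,0,0,-0.2,0],[0,0,0,0,0,0,0],[0,0,0,0,0,0,0],[0,0,0,0,0,0,0],[0,0,0,0,0,0,0],[0,0,0,0,0,0,0]]' >/dev/null; python3 ck.py
```

```text
t 26.50 yaw 13.65 tau6 0.119 tz 0.134 fz 5.0
t 27.75 yaw 12.66 tau6 0.148 tz 0.181 fz 4.9
t 29.00 yaw 11.66 tau6 0.145 tz 0.126 fz 4.3
```

```bash
sed -i 's/a>.15 or s\["ft_torque"\]\[2\]>.22/a>.175/' ck.py
python3 -m handwheel '[[0,0,0,0,0,-0.2,0],[0,0,0,0,0,-0.2,0],[0,0,0,0,0,-0.2,0],[0,0,0,0,0,-0.2,0],[0,0,0,0,0,-0.2,0],[0,0,0,0,0,0,0],[0,0,0,0,0,0,0],[0,0,0,0,0,0,0],[0,0,0,0,0,0,0],[0,0,0,0,0,0,0]]' >/dev/null; python3 ck.py && python3 -m handwheel '[[0,0,0,0,0,-0.2,0],[-0.1,0,0,0,0,-0.2,0],[0,0,0,0,0,-0.2,0],[0,0,0,0,0,-0.2,0],[0,0,0,0,0,-0.2,0],[0,0,0,0,0,0,0],[0,0,0,0,0,0,0],[0,0,0,0,0,0,0],[0,0,0,0,0,0,0],[0,0,0,0,0,0,0]]' >/dev/null; python3 ck.py && python3 -m handwheel '[[0,0,0,0,0,-0.2,0],[0,0,0,0,0,-0.2,0],[0,0,0,0,0,-0.2,0],[0,0,0,0,0,-0.2,0],[0,0,0,0,0,-0.2,0],[0,0,0,0,0,0,0],[0,0,0,0,0,0,0],[0,0,0,0,0,0,0],[0,0,0,0,0,0,0],[0,0,0,0,0,0,0]]' >/dev/null; python3 ck.py
```

```text
t 30.25 yaw 10.66 tau6 0.147 tz 0.125 fz 4.9
t 31.50 yaw 9.66 tau6 0.148 tz 0.142 fz 5.0
t 32.75 yaw 8.66 tau6 0.145 tz 0.118 fz 5.5
```

```bash
python3 -m handwheel '[[0,0,0,0,0,-0.2,0],[0,0,0,0,0,-0.2,0],[0,0,0,0,0,-0.2,0],[0,0,0,0,0,-0.2,0],[0,0,0,0,0,-0.2,0],[0,0,0,0,0,0,0],[0,0,0,0,0,0,0],[0,0,0,0,0,0,0],[0,0,0,0,0,0,0],[0,0,0,0,0,0,0]]' >/dev/null; python3 ck.py && python3 -m handwheel '[[0,0,0,0,0,-0.2,0],[-0.1,0,0,0,0,-0.2,0],[0,0,0,0,0,-0.2,0],[0,0,0,0,0,-0.2,0],[0,0,0,0,0,-0.2,0],[0,0,0,0,0,0,0],[0,0,0,0,0,0,0],[0,0,0,0,0,0,0],[0,0,0,0,0,0,0],[0,0,0,0,0,0,0]]' >/dev/null; python3 ck.py && python3 -m handwheel '[[0,0,0,0,0,-0.2,0],[0,0,0,0,0,-0.2,0],[0,0,0,0,0,-0.2,0],[0,0,0,0,0,-0.2,0],[0,0,0,0,0,-0.2,0],[0,0,0,0,0,0,0],[0,0,0,0,0,0,0],[0,0,0,0,0,0,0],[0,0,0,0,0,0,0],[0,0,0,0,0,0,0]]' >/dev/null; python3 ck.py && python3 -m handwheel '[[0,0,0,0,0,-0.2,0],[0,0,0,0,0,-0.2,0],[0,0,0,0,0,-0.2,0],[0,0,0,0,0,-0.2,0],[0,0,0,0,0,-0.2,0],[0,0,0,0,0,0,0],[0,0,0,0,0,0,0],[0,0,0,0,0,0,0],[0,0,0,0,0,0,0],[0,0,0,0,0,0,0]]' >/dev/null; python3 ck.py
```

```text
t 34.00 yaw 7.66 tau6 0.147 tz 0.110 fz 5.0
t 35.25 yaw 6.66 tau6 0.148 tz 0.202 fz 5.6
t 36.50 yaw 5.66 tau6 0.146 tz 0.168 fz 5.0
t 37.75 yaw 4.66 tau6 0.148 tz 0.167 fz 5.4
```

```bash
python3 -m handwheel '[[0,0,0,0,0,-0.2,0],[0,0,0,0,0,-0.2,0],[0,0,0,0,0,-0.2,0],[0,0,0,0,0,-0.2,0],[0,0,0,0,0,-0.2,0],[0,0,0,0,0,0,0],[0,0,0,0,0,0,0],[0,0,0,0,0,0,0],[0,0,0,0,0,0,0],[0,0,0,0,0,0,0]]' >/dev/null; python3 ck.py && python3 -m handwheel '[[0,0,0,0,0,-0.2,0],[-0.1,0,0,0,0,-0.2,0],[0,0,0,0,0,-0.2,0],[0,0,0,0,0,-0.2,0],[0,0,0,0,0,-0.2,0],[0,0,0,0,0,0,0],[0,0,0,0,0,0,0],[0,0,0,0,0,0,0],[0,0,0,0,0,0,0],[0,0,0,0,0,0,0]]' >/dev/null; python3 ck.py && python3 -m handwheel '[[0,0,0,0,0,-0.2,0],[0,0,0,0,0,-0.2,0],[0,0,0,0,0,-0.2,0],[0,0,0,0,0,-0.2,0],[0,0,0,0,0,-0.2,0],[0,0,0,0,0,0,0],[0,0,0,0,0,0,0],[0,0,0,0,0,0,0],[0,0,0,0,0,0,0],[0,0,0,0,0,0,0]]' >/dev/null; python3 ck.py && python3 -m handwheel '[[0,0,0,0,0,-0.2,0],[0,0,0,0,0,-0.2,0],[0,0,0,0,0,-0.2,0],[0,0,0,0,0,-0.2,0],[0,0,0,0,0,-0.2,0],[0,0,0,0,0,0,0],[0,0,0,0,0,0,0],[0,0,0,0,0,0,0],[0,0,0,0,0,0,0],[0,0,0,0,0,0,0]]' >/dev/null; python3 ck.py
```

```text
t 39.00 yaw 3.66 tau6 0.147 tz 0.168 fz 4.7
t 40.25 yaw 2.65 tau6 0.145 tz 0.154 fz 5.6
t 41.50 yaw 1.66 tau6 0.146 tz 0.100 fz 5.2
t 42.75 yaw 0.66 tau6 0.150 tz 0.147 fz 5.7
```

```bash
python3 -m handwheel '[[0,0,0,0,0,-0.2,0],[0,0,0,0,0,-0.2,0],[0,0,0,0,0,-0.2,0],[0,0,0,0,0,-0.2,0],[0,0,0,0,0,-0.2,0],[0,0,0,0,0,0,0],[0,0,0,0,0,0,0],[0,0,0,0,0,0,0],[0,0,0,0,0,0,0],[0,0,0,0,0,0,0]]' >/dev/null; python3 ck.py && python3 -m handwheel '[[0,0,0,0,0,-0.2,0],[-0.1,0,0,0,0,-0.2,0],[0,0,0,0,0,-0.2,0],[0,0,0,0,0,-0.2,0],[0,0,0,0,0,-0.2,0],[0,0,0,0,0,0,0],[0,0,0,0,0,0,0],[0,0,0,0,0,0,0],[0,0,0,0,0,0,0],[0,0,0,0,0,0,0]]' >/dev/null; python3 ck.py && python3 -m handwheel '[[0,0,0,0,0,-0.2,0],[0,0,0,0,0,-0.2,0],[0,0,0,0,0,-0.2,0],[0,0,0,0,0,-0.2,0],[0,0,0,0,0,-0.2,0],[0,0,0,0,0,0,0],[0,0,0,0,0,0,0],[0,0,0,0,0,0,0],[0,0,0,0,0,0,0],[0,0,0,0,0,0,0]]' >/dev/null; python3 ck.py && python3 -m handwheel '[[0,0,0,0,0,-0.2,0],[0,0,0,0,0,-0.2,0],[0,0,0,0,0,-0.2,0],[0,0,0,0,0,-0.2,0],[0,0,0,0,0,-0.2,0],[0,0,0,0,0,0,0],[0,0,0,0,0,0,0],[0,0,0,0,0,0,0],[0,0,0,0,0,0,0],[0,0,0,0,0,0,0]]' >/dev/null; python3 ck.py
```

```text
t 44.00 yaw -0.34 tau6 0.146 tz 0.159 fz 5.7
t 45.25 yaw -1.35 tau6 0.147 tz 0.091 fz 4.9
t 46.50 yaw -2.35 tau6 0.148 tz 0.189 fz 5.6
t 47.75 yaw -3.35 tau6 0.146 tz 0.173 fz 6.3
```

```bash
python3 -m handwheel '[[0,0,0,0,0,-0.2,0],[0,0,0,0,0,-0.2,0],[0,0,0,0,0,-0.2,0],[0,0,0,0,0,-0.2,0],[0,0,0,0,0,-0.2,0],[0,0,0,0,0,0,0],[0,0,0,0,0,0,0],[0,0,0,0,0,0,0],[0,0,0,0,0,0,0],[0,0,0,0,0,0,0]]' >/dev/null; python3 ck.py && python3 -m handwheel '[[0,0,0,0,0,-0.2,0],[-0.1,0,0,0,0,-0.2,0],[0,0,0,0,0,-0.2,0],[0,0,0,0,0,-0.2,0],[0,0,0,0,0,-0.2,0],[0,0,0,0,0,0,0],[0,0,0,0,0,0,0],[0,0,0,0,0,0,0],[0,0,0,0,0,0,0],[0,0,0,0,0,0,0]]' >/dev/null; python3 ck.py && python3 -m handwheel '[[0,0,0,0,0,-0.2,0],[0,0,0,0,0,-0.2,0],[0,0,0,0,0,-0.2,0],[0,0,0,0,0,-0.2,0],[0,0,0,0,0,-0.2,0],[0,0,0,0,0,0,0],[0,0,0,0,0,0,0],[0,0,0,0,0,0,0],[0,0,0,0,0,0,0],[0,0,0,0,0,0,0]]' >/dev/null; python3 ck.py
```

```text
t 49.00 yaw -4.34 tau6 0.151 tz 0.195 fz 4.7
t 50.25 yaw -5.35 tau6 0.148 tz 0.125 fz 6.1
t 51.50 yaw -6.34 tau6 0.150 tz 0.172 fz 5.4
```

```bash
python3 -m handwheel '[[0,0,0,0,0,-0.2,0],[0,0,0,0,0,-0.2,0],[0,0,0,0,0,-0.2,0],[0,0,0,0,0,-0.2,0],[0,0,0,0,0,-0.2,0],[0,0,0,0,0,0,0],[0,0,0,0,0,0,0],[0,0,0,0,0,0,0],[0,0,0,0,0,0,0],[0,0,0,0,0,0,0]]' >/dev/null; python3 ck.py && python3 -m handwheel '[[0,0,0,0,0,-0.2,0],[-0.1,0,0,0,0,-0.2,0],[0,0,0,0,0,-0.2,0],[0,0,0,0,0,-0.2,0],[0,0,0,0,0,-0.2,0],[0,0,0,0,0,0,0],[0,0,0,0,0,0,0],[0,0,0,0,0,0,0],[0,0,0,0,0,0,0],[0,0,0,0,0,0,0]]' >/dev/null; python3 ck.py
```

```text
t 52.75 yaw -7.34 tau6 0.150 tz 0.128 fz 5.8
t 54.00 yaw -8.34 tau6 0.147 tz 0.126 fz 5.4
```

```bash
python3 -m handwheel '[[0,0,0,0,0,-0.2,0],[0,0,0,0,0,-0.2,0],[0,0,0,0,0,-0.2,0],[0,0,0,0,0,-0.2,0],[0,0,0,0,0,-0.2,0],[0,0,0,0,0,0,0],[0,0,0,0,0,0,0],[0,0,0,0,0,0,0],[0,0,0,0,0,0,0],[0,0,0,0,0,0,0]]' >/dev/null; python3 ck.py && python3 -m handwheel '[[0,0,0,0,0,-0.2,0],[0,0,0,0,0,-0.2,0],[0,0,0,0,0,-0.2,0],[0,0,0,0,0,-0.2,0],[0,0,0,0,0,-0.2,0],[0,0,0,0,0,0,0],[0,0,0,0,0,0,0],[0,0,0,0,0,0,0],[0,0,0,0,0,0,0],[0,0,0,0,0,0,0]]' >/dev/null; python3 ck.py && python3 -m handwheel '[[0,0,0,0,0,-0.2,0],[-0.1,0,0,0,0,-0.2,0],[0,0,0,0,0,-0.2,0],[0,0,0,0,0,-0.2,0],[0,0,0,0,0,-0.2,0],[0,0,0,0,0,0,0],[0,0,0,0,0,0,0],[0,0,0,0,0,0,0],[0,0,0,0,0,0,0],[0,0,0,0,0,0,0]]' >/dev/null; python3 ck.py
```

```text
t 55.25 yaw -9.34 tau6 0.148 tz 0.146 fz 5.5
t 56.50 yaw -10.35 tau6 0.150 tz 0.181 fz 4.4
t 57.75 yaw -11.35 tau6 0.147 tz 0.129 fz 5.8
```

```bash
python3 -m handwheel '[[0,0,0,0,0,-0.22,0],[0,0,0,0,0,-0.22,0],[0,0,0,0,0,-0.22,0],[0,0,0,0,0,-0.22,0],[0,0,0,0,0,-0.22,0],[0,0,0,0,0,0,0],[0,0,0,0,0,0,0],[0,0,0,0,0,0,0],[0,0,0,0,0,0,0],[0,0,0,0,0,0,0]]' >/dev/null; python3 ck.py && python3 -m handwheel '[[0,0,0,0,0,-0.22,0],[0,0,0,0,0,-0.22,0],[0,0,0,0,0,-0.22,0],[0,0,0,0,0,-0.22,0],[0,0,0,0,0,-0.22,0],[0,0,0,0,0,0,0],[0,0,0,0,0,0,0],[0,0,0,0,0,0,0],[0,0,0,0,0,0,0],[0,0,0,0,0,0,0]]' >/dev/null; python3 ck.py
```

```text
t 59.00 yaw -12.42 tau6 0.263 tz 0.217 fz 5.6
t 59.00 yaw -12.42 tau6 0.263 tz 0.217 fz 5.6
```

The torque rises past the steady drag, so the stop is found and the valve is shut. I'll relieve the twist and draw the key out.

```bash
python3 -m handwheel '[[0,0,0,0,0,1.5,0],[0,0,2,0,0,1.5,0],[0,0,10,0,0,0,0],[0,0,16,0,0,0,0],[0,0,18,0,0,0,0],[0,0,18,0,0,0,0],[0,0,20,0,0,0,0],[0,0,20,0,0,0,0],[0,0,20,0,0,0,0],[0,0,20,0,0,0,0]]' >/dev/null; python3 st.py
```

```text
t 60.25 tcp [ 511.6 -188.1  324.9] yaw -9.46 F [ 1.1  0.  -3.5] Tq [0.037 0.046 0.01 ] q6 -0.39
```

```bash
python3 -m handwheel '[[0,25,8,0,0,7.7,0],[0,40,4,0,0,7.7,0],[0,44,0,0,0,7.7,0],[0,44,0,0,0,7.7,0],[0,44,0,0,0,7.7,0],[0,44,0,0,0,7.7,0],[0,44,0,0,0,7.7,0],[0,44,0,0,0,7.7,0],[-0.5,35,0,0,0,7.7,0],[0,17,0,0,0,7.7,0]]' >/dev/null; python3 st.py; python3 -m handwheel '[[0,0,0,0,0,0,0],[0,0,-10,0,0,0,0],[0,0,-20,0,0,0,0],[0,0,-10,0,0,0,0],[0,0,0,0,0,0,0],[0,0,0,0,0,0,0],[0,0,0,0,0,0,0],[0,0,0,0,0,0,0],[0,0,0,0,0,0,0],[0,0,0,0,0,0,0]]' >/dev/null; python3 st.py
python3 - <<'E'
from h import *
from station import manip
im=manip.snapshot("wrist"); sc=manip.snapshot("scene")
o=np.hstack([cv2.resize(im[40:340,180:380,::-1],(400,600)),cv2.resize(sc[130:280,280:380,::-1],(400,600))]); cv2.imwrite("pics/w5.png",np.clip(o*1.5,0,255).astype(np.uint8))
E
```

```text
t 61.50 tcp [509.9 194.3 336.2] yaw 67.92 F [ 0.4 -0.8 -3.6] Tq [-0.096 -0.047  0.006] q6 -1.03
t 62.75 tcp [511.5 191.5 296.8] yaw 67.58 F [ 0.2  0.1 -4. ] Tq [-0.054 -0.002  0.015] q6 -1.03
```

View pics/w5.png

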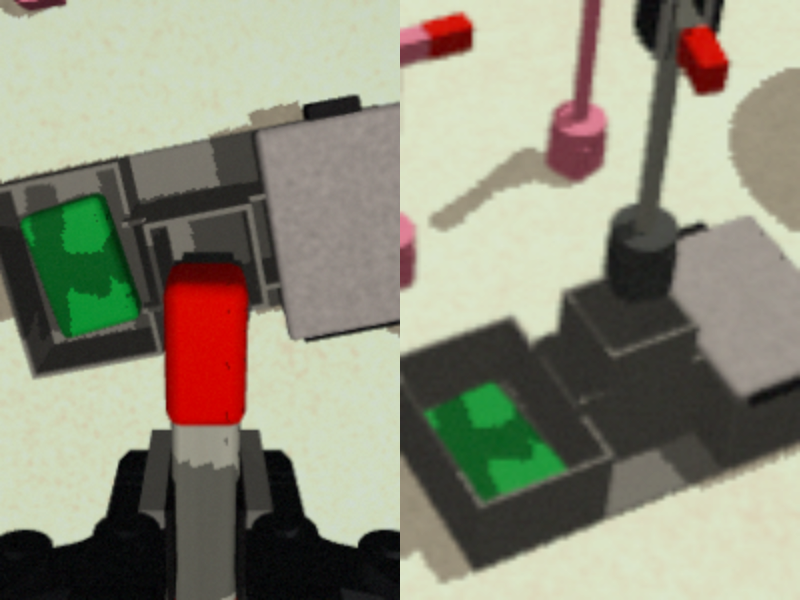

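The key stands over the pocket opening, upright. I'll lower it with a check on the way.

```bash
python3 -m handwheel '[[-0.5,1,-3,0,0,0,0],[-0.5,0.5,-5,0,0,0,0],[0,0,-6,0,0,0,0],[0,0,-7,0,0,0,0],[0,0,-8,0,0,0,0],[0,0,-9,0,0,0,0],[0,0,-9,0,0,0,0],[0,0,-9,0,0,0,0],[0,0,-9,0,0,0,0],[0,0,-9,0,0,0,0]]' >/dev/null; python3 st.py
```

```text
t 64.10 tcp [510.6 192.9 222.1] yaw 67.57 F [ 1.1 -0.5 -2.9] Tq [-0.042 -0.029 -0.008] q6 -1.02
```

```bash
python3 -m handwheel '[[0,0,-10,0,0,0,0],[0,0,-10,0,0,0,0],[0,0,-9,0,0,0,0],[0,0,-8,0,0,0,0],[0,0,-5,0,0,0,0],[0,0,-3,0,0,0,0],[0,0,-1.5,0,0,0,0],[0,0,-1,0,0,0,0],[0,0,-0.5,0,0,0,0],[0,0,-0.5,0,0,0,0]]' >/dev/null; python3 st.py
```

```text
t 65.35 tcp [510.6 193.  174.4] yaw 67.57 F [ 0.1  0.5 -4.1] Tq [-0.     0.005 -0.014] q6 -1.02
```

```bash
python3 -m handwheel '[[0,0,-0.7,0,0,0,0],[0,0,-0.7,0,0,0,0],[0,0,-0.6,0,0,0,0],[0,0,-0.4,0,0,0,0],[0,0,-0.2,0,0,0,0],[0,0,0,0,0,0,0],[0,0,0,0,0,0,0.2],[0,0,0,0,0,0,0.4],[0,0,0,0,0,0,0.6],[0,0,0,0,0,0,0.8]]'; python3 st.py
```

```text
t: 66.6
tcp_pos: [0.5107, 0.1929, 0.1717]
tool_rot: [0.194, 0.981, 0.0, 0.0]
force: [0.4, -0.0, -0.4]
finger_gap: 0.793
gripper_force: 0.0
t 66.60 tcp [510.7 192.9 171.7] yaw 67.57 F [ 0.4 -0.  -0.4] Tq [ 0.022  0.046 -0.043] q6 -1.02
```

```bash
python3 -m handwheel '[[0,0,5,0,0,0,0.9],[0,0,10,0,0,0,0.9],[0,0,15,0,0,0,0.9],[0,0,15,0,0,0,0.9],[0,0,15,0,0,0,0.9],[0,0,15,0,0,0,0.9],[0,0,15,0,0,0,0.9],[0,0,10,0,0,0,0.9],[0,0,0,0,0,0,0.9],[0,0,0,0,0,0,0.9]]'
python3 - <<'E'
from h import *
from station import manip
sc=manip.snapshot("scene"); cv2.imwrite("pics/s6.png",sc[:,:,::-1])
E
```

```text
t: 67.85
tcp_pos: [0.5101, 0.1929, 0.2711]
tool_rot: [0.194, 0.981, -0.0, -0.001]
force: [-0.1, 0.4, 0.3]
finger_gap: 0.902
gripper_force: 0.0
```

View pics/s6.png

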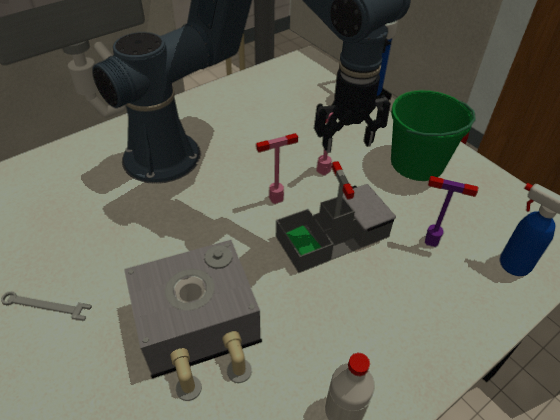

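The key stands in its pocket again at about (344,180), the gripper is clear of it, and everything else is where it was.

```bash
python3 -c "
from station import manip
print(manip.sign_off())"
```

```text
the job is handed in; nothing more can be done
None
```

I turned the valve clockwise until I felt its stop, at about 0.26 N m by the wrist joint's torque reading. The T-key is standing in its caddy pocket again, nothing else looks moved in the last picture, and I handed the job in at about 68 s; the hand-in returned no verdict.

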